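Make up two shoe-repair kits in their trays

TASK

Make up the two shoe-repair kits: the tray with the big men's half-soles gets the large pair of heels in its wide bay, the flat wax tin in its narrow bay, and the awl, pressed down by its handle into the tray's two spring clips until it snaps fully home in both; the tray with the small child's half-soles gets the small pair of heels in its wide bay and the glass cement jar in its narrow bay. Everything in a bay stands flat on the bay's floor, clear of the rim. Keep the glass jar upright and set it down, do not drop it.

Things in the scene. Friction and masses are not known exactly. Their poses are not given: they have to be found in the camera images.
- tray_mens: Men's tray, told by the two big stacked half-soles (150 x 96 mm) fixed at its +x end. Plywood, 290 (x) x 188 (y) mm, does not move; origin at the centre of its underside, z up, -x end towards the robot. Floor top at 6 mm; rim and dividers 4 mm thick, tops at 14 mm. At the -x end two bays, 92 mm long in x: WIDE, 104 mm in y, centred (-95, -38) mm; NARROW, 72 mm in y, centred (-95, 54) mm.
- tray_child: Child's tray, told by the two small half-soles (80 x 56 mm) fixed at its +x end. Plywood, 290 (x) x 188 (y) mm, does not move; origin at the centre of its underside, z up, -x end towards the robot. Floor top at 6 mm; rim and dividers 4 mm thick, tops at 14 mm. At the -x end two bays, 92 mm long in x: WIDE, 104 mm in y, centred (-95, -38) mm; NARROW, 72 mm in y, centred (-95, 54) mm.
- mens_clips: Two steel spring clips on a batten across the men's tray, open upward. Origin: where the middle of the awl's handle axis lies when home, 40 mm above the bench; handle along y. Clips 12 mm wide, centred at y = -29 and 29 mm, 20 mm tall above the origin; mouth 30 mm, throat 14 mm at 7 mm above the origin; batten top 16 mm below it. Some 10 N straight down, most at 11 mm above home, snaps the awl in.
- heels_large: Large pair of black rubber heels, one on the other, banded with a narrow paper strip: D-shaped from above, 64 mm along its x (rounded end at -x, flat end at +x), 56 mm wide along its y with parallel sides from x = -4 to +32 mm, 26 mm high, 110 g. Origin at the centre of its underside. Loose on the bench.
- heels_small: Small pair of black rubber heels, same make: D-shaped, 44 mm along its x, 38 mm wide along its y with parallel sides from x = -3 to +22 mm, 20 mm high, 40 g. Origin at the centre of its underside. Loose on the bench.
- wax_tin: Flat round aluminium tin with a lid, 52 mm diameter (the body under the lid 50 mm, lid from z = 14 mm up), 26 mm high, 80 g. Origin at the centre of its underside. Loose on the bench.
- cement_jar: Round amber glass jar with a black screw cap, 46 mm diameter, 66 mm high, 140 g; its straight body reaches up to 36 mm, the cap is 42 mm wide. Origin at the centre of its underside. Stands loose and upright on the bench.
- awl: Stitching awl lying on the bench, 176 mm, 60 g: round wooden handle, 20 mm diameter, 92 mm long, then a square brass collar (20 mm) that stops it rolling, and a thin steel blade at +x. Origin on the handle's axis at its middle (10 mm above the bench as it lies); x along the handle to the blade. The middle 40 mm of the handle is free between the clips; it may point either way.
There are look-alikes about, which are no part of the job. What is shaped like the wax_tin but orange or purple is not meant.

How it is judged (in metres and radians):
At the end, for the whole second after the job is handed in: Each heel pair, tin and jar flat (0.08 rad) on the floor of its own bay, off the rim: origin from bay centre in tray x/y at most 20/26 mm (large heels), 22/12 (tin), 28/34 (small heels), 25/15 (jar). Awl home in both clips: 4 mm in x and height, 10 mm along, 0.09 rad. All at rest (x of heels_large in the frame of tray_mens between -0.115 and -0.075 m and y of heels_large in the frame of tray_mens between -0.064 and -0.012 m and z of heels_large in the frame of tray_mens between 0.003 and 0.009 m and angle between each of heels_large, wax_tin, heels_small, cement_jar's own z axis and vertical below 0.08 rad and x of wax_tin in the frame of tray_mens between -0.117 and -0.073 m and y of wax_tin in the frame of tray_mens between 0.042 and 0.066 m and z of wax_tin in the frame of tray_mens between 0.003 and 0.009 m and x of heels_small in the frame of tray_child between -0.123 and -0.067 m and y of heels_small in the frame of tray_child between -0.072 and -0.004 m and z of heels_small in the frame of tray_child between 0.003 and 0.009 m and x of cement_jar in the frame of tray_child between -0.12 and -0.07 m and y of cement_jar in the frame of tray_child between 0.039 and 0.069 m and z of cement_jar in the frame of tray_child between 0.003 and 0.009 m and x of awl in the frame of mens_clips between -0.004 and 0.004 m and y of awl in the frame of mens_clips between -0.01 and 0.01 m and z of awl in the frame of mens_clips between -0.004 and 0.004 m and angle between the x axis of awl and the y axis of mens_clips, either way round below 0.09 rad and linear speed of each of heels_large, heels_small, wax_tin, cement_jar, awl below 0.02 m/s); the robot touches nothing.
It fails at once if the glass cement jar tipped by more than 0.5 rad (angle between cement_jar's own z axis and vertical above 0.5 rad).
It fails at once if the glass cement jar dropped: moving faster than 0.7 m/s with no finger on it (linear speed of cement_jar above 0.7 m/s and contact force between cement_jar and the fingers below 0.2 N).
It also fails if it takes over 128 s, if anything falls off the work surface, if the arm or the gripper's body presses on something with over 40 N, if the wrist force passes 120 N, or if a joint passes its speed limit or range.

ROBOT

A 7-joint arm with a two-finger parallel gripper is mounted at the origin on the work surface. World frame = base frame: x ahead of the robot, y to its left, z up, the work surface at z = 0. Lengths are in mm, angles in rad, forces in N, time in s.
With the tool pointing down it reaches from about 400 to 875 mm from the base axis. Payload 19.3 kg.
Tool frame: the origin (TCP) lies at the very end of the fingers, on their centre line; the grasp point (between the pads) lies behind it (grip_depth is the z of the grasp point in the tool frame, in mm); z points along the fingers, y is the line along which they close (so a half turn about z gives the same grasp; the last joint's range is limited). The gripper opens to 85 mm and grips with 20 to 120 N. Pads are 22 mm wide; open, the fingers measure 114 mm over their backs; the gripper's body (76 mm by 85 mm) begins 54 mm behind the grasp point. The pads swing forward as they close: fully open they stand 13 mm farther back than shut.
Start: joints at [-1.294, 0.521, -0.036, 1.599, 0.021, 1.021, -0.113], TCP at [212.449, 587.775, 231.291] pointing down, gripper open.
Joint ranges: [-2.91, 2.91], [-0.3, 2.13], [-1.5, 1.42], [0.17, 2.43], [-1.26, 4.41], [0.16, 1.93], [-2.52, 2.52]. Speed limits (rad/s): [1.89, 1.89, 2.39, 2.39, 3.01, 3.01, 3.01].

INTERFACE

Orientations are given as a unit quaternion [w, x, y, z].
In Python, from plant import get_state, snapshot, camera_model, hand_in, look_for, grip_depth gives the robot as it stands.
- The arm moves only by the tool move_arm, never from a script. Its argument "plan" is text: rows parted by semicolons, each of 7 numbers parted by spaces: the shift along the tool's x, y, z scaled (see below), then the turn, a rotation vector about the tool's x, y, z scaled (see below), then the finger opening in mm, from 0 to 85.4. A call has 1 to 5 rows; each row is the pose to reach, as a shift and turn from the pose commanded when the call began, along the tool's axes at that moment, turning the shorter way round; what a row does not reach only later rows make up. The controller multiplies each number of a shift by 800 mm and each number of a turn by 360 degrees. A row lasts 1/12 s, in which the tool goes at most 41.7 mm and 7.16 degrees, less where a joint would pass 70% of its speed; a pose out of reach is approached as far as the arm can. A call with a number of a shift or a turn outside -1 to 1 is refused whole. A call with a gripper value outside its range is refused whole. The fingers move at their own pace and stop on an object; the grip force is fixed at half the most. Time passes only in rows, so rows that repeat a pose let the fingers close. It gives the time, the measured TCP pose, the force, the opening and the grip force at its end, in the units of the state.
- get_state(): the state, without advancing time (a new reading comes with each control period).
- snapshot(name): name is "scene" or "top" or "wrist"; returns the picture (400x640x3 uint8, red, green, blue); there is no depth.
- camera_model(name): a dict with "mtx" (3x3 intrinsics, pixels), "R" (3x3) and "t" (3): a world point X has camera coordinates R X + t; the wrist camera has in their place "T_tool_cam" (4x4, takes a point from camera to tool coordinates, whose origin is the TCP and whose axes are the flange's). Camera axes: x right, y down, z forward; pixel columns grow to the right and rows downward; lengths in mm; the calibration is good to about 2 mm. The wrist camera is an equidistant fisheye: a pixel r from the principal point sees the ray r / f radians off the axis. A picture is of the moment at which its call begins: read the wrist's pose just before it. camera_model takes no time and is no camera call.
- hand_in(): hands the job in; it is judged then, once.
Trained networks look in the newest picture that a camera, given by its name, has taken for a name from the list of things; names that differ only in an ending like _2 or _b are one class to them, and where a whole thing is asked for, a point or a joint stands for the part that bears it (a point fixed in the world has none). Each returns a list of dicts, best first, with "p" (0 to 1); they miss things now and then, are a little off and sometimes report something else, mostly with a low value. They report only what shows in the picture. A call takes as long as a camera call. They do not tell look-alikes from the thing itself.
- look_for(query, camera): "centre" ([x, y, z] in mm, in world coordinates, good to about 4 mm: the middle of the surface that is visible of it).
The state is a dict: "time_s": time; "qpos": joint angles; "joint_vel": joint speeds; "tau": joint torques, N m; "tcp_pos": TCP position; "tool_rot": TCP orientation; "wrist_force": force on the tool from outside, world axes, zero at the start; "ft_torque": the same for the moment, N m; "grip_width": finger opening in mm; "gripper_force": force on a finger pad.
Only numpy, scipy, OpenCV 4.12 (cv2) and the standard library are available. Lean on these libraries where they do the work, as an engineer would, in place of code of your own. Each camera call takes 0.05 s, during which the arm holds its last target. There are 200 camera calls.

## Working session

There is one attempt and no reset: what is moved stays moved. The work goes in short steps, Python scripts to look and compute and a tool call to move; the robot and the scene stay as the last step left them, time stands still between calls to the robot, and variables do not carry over. Pictures are saved under pics/ and viewed, at most 14 in all, crops included, and the job is handed in when it is done.

Besides the shell and the picture viewer there is one more tool, called in YAML: its name, and indented under it one key for each argument. move_arm: Moves the arm, as the interface text tells. Its arguments: {"type":"object","properties":{"plan":{"type":"string"}},"required":["plan"]}

```bash
ls; mkdir -p pics; python3 - <<'E'
from plant import *
import cv2,numpy as np
s=get_state(); print(s); print(grip_depth if not callable(grip_depth) else grip_depth())
for c in ["scene","top","wrist"]:
    im=snapshot(c); cv2.imwrite(f"pics/{c}0.png",im[:,:,::-1]); print(c,camera_model(c))
    for q in ["tray_mens","tray_child","mens_clips","heels_large","heels_small","wax_tin","cement_jar","awl"]:
        if c!="wrist": print(q,[(np.round(d["centre"]),round(d["p"],2)) for d in look_for(q,c)])
E
```

```text
pics
{'time_s': 0.0, 'qpos': array([-1.29422568,  0.52204231, -0.03631637,  1.59998784,  0.02122262,
        1.02107348, -0.11279179]), 'joint_vel': array([ 0.00018126, -0.00061582, -0.00096756, -0.00113352,  0.00068407,
        0.00230297,  0.00050241]), 'tau': array([ 8.38586548e-04, -9.27123499e+01,  1.98032521e+00, -3.69943142e+01,
        1.80380931e-02,  7.89669662e-03,  8.42749955e-06]), 'tcp_pos': array([212.34979063, 587.47705261, 230.71544241]), 'tool_rot': array([-4.5652213e-05,  1.7251780e-01,  9.8500624e-01, -5.6087594e-04]), 'wrist_force': array([0.70096771, 0.8130758 , 0.14845516]), 'ft_torque': array([-4.86842904e-02, -2.63715637e-05, -2.32476750e-02]), 'gripper_force': 0.0, 'grip_width': 85.46563355704119}
-18.700000000000003
scene {'mtx': array([[385.68750146,   0.        , 318.15151161],
       [  0.        , 385.68750146, 198.13638817],
       [  0.        ,   0.        ,   1.        ]]), 'R': array([[-0.74562521,  0.66635866, -0.00302993],
       [ 0.44433289,  0.49378958, -0.74748922],
       [-0.49659977, -0.55869311, -0.66426703]]), 't': array([ 437.86049689, 
[... 1157 characters left out ...]
23.]), 0.9), (array([757., -16.,  23.]), 0.77), (array([ 732., -137.,   24.]), 0.54)]
cement_jar [(array([542., -39.,  68.]), 0.79)]
awl [(array([ 569., -128.,   17.]), 0.89)]
wrist {'mtx': array([[309.70691629,   0.        , 322.12939784],
       [  0.        , 309.70691629, 197.30431489],
       [  0.        ,   0.        ,   1.        ]]), 'T_tool_cam': array([[ 3.91577112e-04, -9.48689611e-01, -3.16208585e-01,
         8.20514587e+01],
       [ 9.99999509e-01,  6.59477311e-04, -7.40215048e-04,
        -8.10689113e-01],
       [ 9.10766713e-04, -3.16208140e-01,  9.48689403e-01,
        -1.42528008e+02],
       [ 0.00000000e+00,  0.00000000e+00,  0.00000000e+00,
         1.00000000e+00]])}
```

View top.

View pics/top0.png

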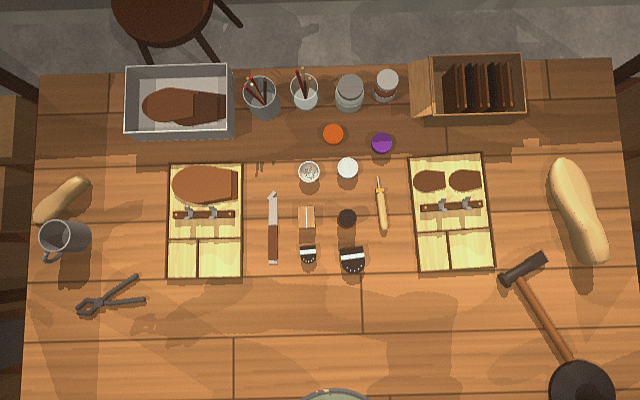

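View pics/scene0.png

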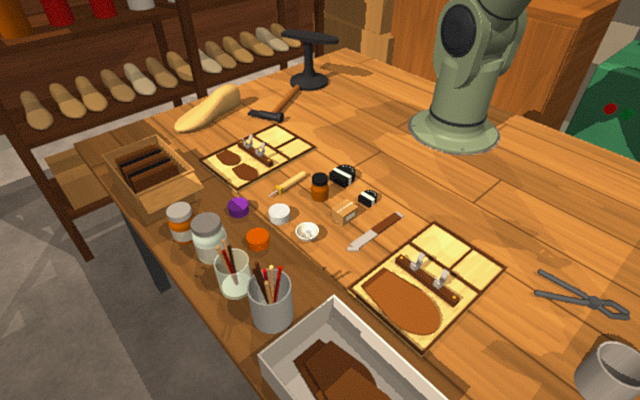

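```bash
cat > h.py <<'E'
from plant import *
import cv2,numpy as np
from scipy.spatial.transform import Rotation as Rn
def px2w(u,v,z,cam="top"):
    m=camera_model(cam); d=m["R"].T@np.linalg.inv(m["mtx"])@np.array([u,v,1.]); o=-m["R"].T@m["t"]
    return o+d*(z-o[2])/d[2]
def tool():
    s=get_state(); q=s["tool_rot"]; return s["tcp_pos"],Rn.from_quat(np.r_[q[1:],q[0]])
def wray(p,R,u,v,z,m=None):
    m=m or camera_model("wrist"); K=m["mtx"];T=m["T_tool_cam"]
    a=(np.array([u,v])-K[:2,2])/K[0,0]; r=np.hypot(*a)+1e-12
    d=np.r_[np.sin(r)*a/r,np.cos(r)]
    d=R.apply(T[:3,:3]@d); o=p+R.apply(T[:3,3]); return o+d*(z-o[2])/d[2]
def wproj(p,R,X):
    m=camera_model("wrist");K=m["mtx"];T=m["T_tool_cam"]
    c=T[:3,:3].T@(R.inv().apply(np.array(X)-p)-T[:3,3]); n=np.hypot(c[0],c[1]); t=np.arctan2(n,c[2])
    return K[:2,2]+K[0,0]*t*c[:2]/n
E
python3 - <<'E'
from h import *
im=cv2.imread("pics/top0.png"); c=im[150:285,155:505]
cv2.imwrite("pics/topc.png",cv2.resize(c,None,fx=2.28,fy=2.28*1.0,interpolation=cv2.INTER_CUBIC))
E
```

```text
(no output)
```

View pics/topc.png

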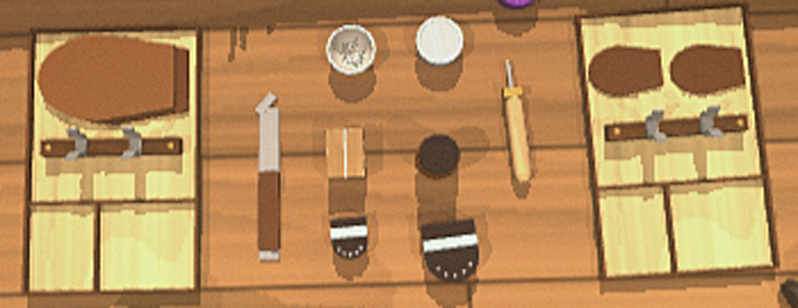

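```bash
python3 - <<'E'
from h import *
f=2.286
def W(u,v,z): return px2w(u/2.286+155,v/2.28+150,z)
# corners: +x+y, +x-y, -x-y, -x+y
L=np.array([[145,94],[145,-94],[-145,-94],[-145,94]])
for n,c in dict(mens=[(34,31),(201,30),(196,291),(27,290)],child=[(579,20),(743,6),(777,265),(603,276)]).items():
    w=np.array([W(*p,14)[:2] for p in c]); ctr=w.mean(0); a=w-ctr
    th=np.arctan2((L[:,0]*a[:,1]-L[:,1]*a[:,0]).sum(),(L*a).sum()); R=np.array([[np.cos(th),-np.sin(th)],[np.sin(th),np.cos(th)]])
    print(n,ctr.round(1),th.round(3),(w-ctr-L@R.T).round(1).tolist())
    for b,p in dict(wide=(-95,-38),narrow=(-95,54)).items(): print(b,(ctr+R@p).round(1))
for n,u,v,z in [("tin",439,40,26),("cap",438,155,66),("heelL mid",451,250,26),("heelL flatend",447,222,26),("heelLround",455,281,26),("hSflat",348,219,20),("hSround",349,259,20),("awl far",515,95,10),("awl near",521,180,10),("clipL",76,144,50),("clipR",132,144,50),("batL",42,148,24),("batR",182,146,24)]: print(n,W(u,v,z).round(1))
E
```

```text
mens [551.3 305.7] -0.018 [[-3.5, -1.4], [-4.4, 2.7], [2.8, 3.4], [5.1, -4.7]]
wide [455.6 269.4]
narrow [457.3 361.4]
child [ 554.8 -298.8] 0.046 [[-6.0, -4.3], [-4.3, 3.8], [4.1, 2.2], [6.2, -1.7]]
wide [ 461.6 -341.2]
narrow [ 457.3 -249.3]
tin [668.8 -48.1  26. ]
cap [540.7 -40.9  66. ]
heelL mid [443.5 -53.1  26. ]
heelL flatend [472.9 -49.9  26. ]
heelLround [411.2 -56.1  26. ]
hSflat [479.   54.7  20. ]
hSround [436.8  54.5  20. ]
awl far [ 608.7 -129.5   10. ]
awl near [ 516.  -131.9   10. ]
clipL [564.1 335.2  50. ]
clipR [562.5 276.6  50. ]
batL [563.6 380.6  24. ]
batR [561.5 230.3  24. ]
```

move_arm:
  plan: "-0.4375 -0.225 0 0 0 -0.0552 85; -0.4375 -0.225 0 0 0 -0.0552 85; -0.4375 -0.225 0 0 0 -0.0552 85; -0.4375 -0.225 0 0 0 -0.0552 85; -0.4375 -0.225 0 0 0 -0.0552 85"

```text
time_s: 1.37
tcp_pos: [355.4, 433.5, 231.4]
tool_rot: [0.0, -0.0, 1.0, 0.0]
wrist_force: [1.2, 0.6, 1.3]
grip_width: 85.0
gripper_force: 0.0
```

move_arm:
  plan: "-0.1 -0.1875 0 0 0 0 85; -0.1 -0.1875 0 0 0 0 85; -0.1 -0.1875 0 0 0 0 85; -0.1 -0.1875 0 0 0 0 85; -0.1 -0.1875 0 0 0 0 85"

```text
time_s: 1.78
tcp_pos: [437.8, 278.1, 231.6]
tool_rot: [0.001, 0.004, 1.0, -0.001]
wrist_force: [1.6, -0.7, 0.0]
grip_width: 85.0
gripper_force: 0.0
```

```bash
python3 - <<'E'
from h import *
p,R=tool(); im=snapshot("wrist"); np.savez("w1.npz",p=p,q=R.as_quat()); cv2.imwrite("pics/w1.png",im[:,:,::-1]); print(p)
for q in ["tray_mens","mens_clips"]: print(q,[(np.round(d["centre"]),round(d["p"],2)) for d in look_for(q,"wrist")])
E
```

```text
[437.79358197 278.08852081 231.57043399]
tray_mens [(array([526., 304.,   6.]), 0.68)]
mens_clips [(array([562., 303.,  22.]), 0.68)]
```

View pics/w1.png

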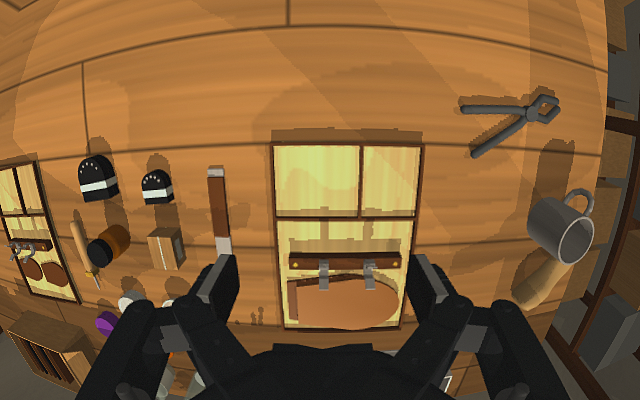

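```bash
python3 - <<'E'
from h import *
d=np.load("w1.npz");p=d["p"];R=Rn.from_quat(d["q"])
for n,u,v,z in [("c-x-y",272,147,14),("c-x+y",422,145,14),("div top",360,147,14),("div bot",361,217,14),("crossL",273,217,14),("crossR",417,217,14),("+x-y",284,328,14),("+x+y",402,327,14),("screwL",295,265,24),("screwR",396,261,24),("clipL",324,265,50),("clipR",369,265,50),("heelL flat",98,187,26)]: print(n,wray(p,R,u,v,z).round(1))
E
```

```text
c-x-y [412.6 217.7  14. ]
c-x+y [409.8 397.8  14. ]
div top [413.6 321.6  14. ]
div bot [502.2 325.3  14. ]
crossL [501.6 214.1  14. ]
crossR [503.4 399.1  14. ]
+x-y [688.3 215.9  14. ]
+x+y [691.8 400.5  14. ]
screwL [565.8 240.2  24. ]
screwR [562.1 373.8  24. ]
clipL [550.2 278.3  50. ]
clipR [551.2 333.2  50. ]
heelL flat [454.  -44.3  26. ]
```

move_arm:
  plan: "0 -0.3 0.05 0 0 0 85; 0 -0.3 0.05 0 0 0 85; 0 -0.3 0.05 0 0 0 85; 0 -0.3 0.05 0 0 0 85; 0 -0.3 0.05 0 0 0 85"

```text
time_s: 2.35
tcp_pos: [433.8, 79.4, 196.9]
tool_rot: [0.0, -0.001, 1.0, 0.0]
wrist_force: [1.4, 0.5, -0.7]
grip_width: 85.0
gripper_force: 0.0
```

move_arm:
  plan: "-0.039 -0.031 0.06 0 0 0 85; -0.039 -0.031 0.12 0 0 0 85; -0.039 -0.031 0.12 0 0 0 85; -0.039 -0.031 0.12 0 0 0 85; -0.039 -0.031 0.12 0 0 0 85"

```text
time_s: 2.77
tcp_pos: [464.9, 55.9, 100.7]
tool_rot: [-0.001, -0.001, 1.0, -0.0]
wrist_force: [0.0, 0.5, 0.8]
grip_width: 85.1
gripper_force: 0.0
```

```bash
python3 - <<'E'
from h import *
p,R=tool(); im=snapshot("wrist"); np.savez("w2.npz",p=p,q=R.as_quat()); cv2.imwrite("pics/w2.png",im[:,:,::-1]); print(p)
for q in ["heels_small","heels_large","cement_jar","awl"]: print(q,[(np.round(d["centre"]),round(d["p"],2)) for d in look_for(q,"wrist")])
E
```

```text
[464.86584168  55.8542138  100.71839254]
heels_small [(array([462.,  50.,  17.]), 0.89), (array([ 533., -279.,    6.]), 0.67)]
heels_large [(array([436., -48.,  26.]), 0.63)]
cement_jar [(array([521., -54.,  21.]), 0.59)]
awl [(array([ 546., -128.,   17.]), 0.74)]
```

View pics/w2.png

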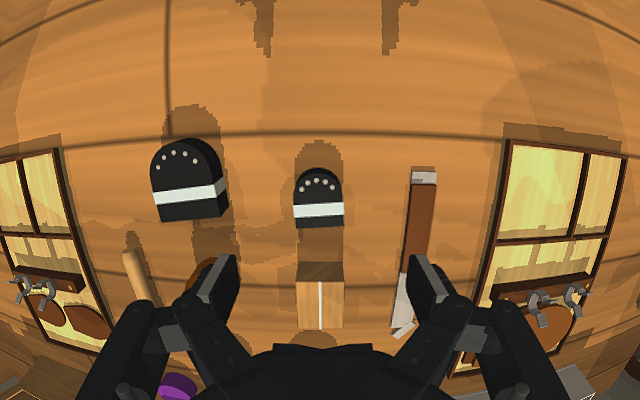

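```bash
python3 - <<'E'
from h import *
d=np.load("w2.npz");p=d["p"];R=Rn.from_quat(d["q"])
for n,u,v,z in [("flat L",294,220,20),("flat R",343,219,20),("round",317,168,20),("L bandL",294,204,20),("R",343,204,20),("HL flatL",160,208,26),("HL flatR",219,200,26),("HL round",181,139,26),("HL L ",150,171,26),("HL R",214,160,26)]: print(n,wray(p,R,u,v,z).round(1))
E
```

```text
flat L [475.5  33.2  20. ]
flat R [474.5  71.5  20. ]
round [433.9  51.3  20. ]
L bandL [462.2  33.6  20. ]
R [462.1  71.2  20. ]
HL flatL [464.3 -78.8  26. ]
HL flatR [457.1 -24.3  26. ]
HL round [408.6 -51.5  26. ]
HL L  [432.8 -83.2  26. ]
HL R [425.7 -25.4  26. ]
```

move_arm:
  plan: "0 -0.004 0.04 0 0 0 70; 0 -0.004 0.08 0 0 0 60; 0 -0.004 0.121 0 0 0 55; 0 -0.004 0.121 0 0 0 55; 0 -0.004 0.121 0 0 0 50"

```text
time_s: 3.43
tcp_pos: [464.9, 51.8, 4.4]
tool_rot: [-0.001, -0.0, 1.0, -0.0]
wrist_force: [-1.0, 0.3, 0.7]
grip_width: 49.7
gripper_force: 0.0
```

move_arm:
  plan: "0 0 0 0 0 0 20; 0 0 0 0 0 0 20; 0 0 0 0 0 0 20; 0 0 0 0 0 0 20; 0 0 0 0 0 0 20"

```text
time_s: 3.85
tcp_pos: [466.8, 52.0, 6.5]
tool_rot: [0.002, 0.0, 1.0, 0.0]
wrist_force: [-3.7, -0.2, 19.2]
grip_width: 36.7
gripper_force: 61.7
```

move_arm:
  plan: "0 0 -0.05 0 0 0 20; 0 0 -0.1 0 0 0 20; 0 0 -0.12 0 0 0 20; 0 -0.05 -0.12 0 0 0 20; 0 -0.1 -0.12 0 0 0 20"

```text
time_s: 4.27
tcp_pos: [467.0, -27.3, 103.2]
tool_rot: [0.003, -0.003, 1.0, 0.0]
wrist_force: [1.7, -1.0, -0.1]
grip_width: 36.8
gripper_force: 60.0
```

move_arm:
  plan: "-0.004 -0.35 0 0 0 0 20; -0.004 -0.35 0 0 0 0 20; -0.004 -0.35 0 0 0 0 20; -0.004 -0.35 0 0 0 0 20; -0.004 -0.35 0 0 0 0 20"

```text
time_s: 4.68
tcp_pos: [467.9, -239.0, 102.2]
tool_rot: [0.001, 0.0, 1.0, -0.0]
wrist_force: [2.2, 0.3, -0.2]
grip_width: 36.2
gripper_force: 60.0
```

move_arm:
  plan: "-0.001 -0.1275 0 0 0 0 20; -0.001 -0.1275 0 0 0 0 20; -0.001 -0.1275 0 0 0 0 20; -0.001 -0.1275 0.06 0 0 0.007 20; -0.001 -0.1275 0.09 0 0 0.007 20"

```text
time_s: 5.1
tcp_pos: [469.1, -341.0, 29.3]
tool_rot: [0.002, 0.025, 1.0, -0.001]
wrist_force: [0.1, 1.2, -2.6]
grip_width: 37.0
gripper_force: 60.0
```

```bash
python3 - <<'E'
from h import *
p,R=tool(); print(p)
E
```

```text
[ 469.13928666 -340.97164129   29.2794946 ]
```

move_arm:
  plan: "0 0 0.012 0 0 -0.007 20; 0 0 0.02 0 0 -0.007 20; 0 0 0.02 0 0 -0.007 20; 0 0 0.02 0 0 -0.007 50; 0 0 0.02 0 0 -0.007 50"

```text
time_s: 5.52
tcp_pos: [469.4, -339.1, 13.8]
tool_rot: [0.001, 0.0, 1.0, -0.001]
wrist_force: [-0.3, -0.0, 0.3]
grip_width: 50.4
gripper_force: 0.0
```

move_arm:
  plan: "0 0 0 0 0 0 54; 0 0 0 0 0 0 54; 0 0 -0.02 0 0 0 54; 0 0 -0.06 0 0 0 54; 0 0 -0.15 0 0 0 60"

```text
time_s: 5.93
tcp_pos: [467.5, -337.7, 101.3]
tool_rot: [-0.002, -0.0, 1.0, 0.001]
wrist_force: [0.8, 0.0, 0.0]
grip_width: 59.4
gripper_force: 0.0
```

move_arm:
  plan: "0.05 0.08 -0.05 0 0 0 85; 0.05 0.08 -0.05 0 0 0 85; 0.05 0.08 -0.05 0 0 0 85; 0.05 0.08 -0.05 0 0 0 85; 0.05 0.08 -0.05 0 0 0 85"

```text
time_s: 6.35
tcp_pos: [429.2, -275.0, 142.4]
tool_rot: [0.001, -0.0, 1.0, -0.0]
wrist_force: [0.1, -0.5, -0.9]
grip_width: 85.1
gripper_force: 0.0
```

```bash
python3 - <<'E'
from h import *
p,R=tool(); im=snapshot("wrist"); np.savez("w3.npz",p=p,q=R.as_quat()); cv2.imwrite("pics/w3.png",im[:,:,::-1]); print(p)
for q in ["heels_small","heels_large","cement_jar","awl"]: print(q,[(np.round(d["centre"]),round(d["p"],2)) for d in look_for(q,"wrist")])
E
```

```text
[ 429.17274325 -275.01571363  142.37859809]
heels_small [(array([ 463., -336.,   21.]), 0.94)]
heels_large [(array([437., -64.,  26.]), 0.87)]
cement_jar [(array([535., -56.,  43.]), 0.73)]
awl [(array([ 525., -135.,   17.]), 0.69)]
```

View pics/w3.png

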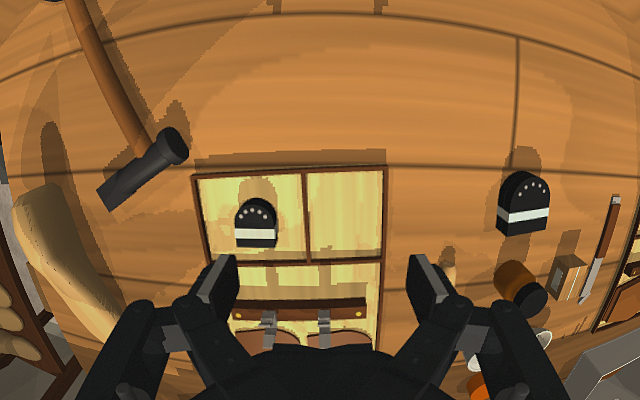

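move_arm:
  plan: "-0.12 0.2925 0 0 0 0 85; -0.12 0.2925 0 0 0 0 85; -0.12 0.2925 0 0 0 0 85; -0.12 0.2925 0 0 0 0 85; -0.12 0.2925 0 0 0 0 85"

```text
time_s: 7.02
tcp_pos: [508.3, -80.3, 141.5]
tool_rot: [-0.0, 0.0, 1.0, -0.0]
wrist_force: [0.8, -0.6, -0.1]
grip_width: 85.2
gripper_force: 0.0
```

```bash
python3 - <<'E'
from h import *
d=np.load("w3.npz");p=d["p"];R=Rn.from_quat(d["q"])
for u,v in [(309,172),(382,168),(306,258),(380,256)]: print(wray(p,R,u,v,14).round(1))
E
```

```text
[ 413.2 -287.6   14. ]
[ 409.2 -221.5   14. ]
[ 501.3 -291.9   14. ]
[ 499.7 -217.4   14. ]
```

move_arm:
  plan: "0.02 0.049 -0.04 0 0 0 85; 0.02 0.049 -0.04 0 0 0 85; 0.02 0.049 -0.04 0 0 0 85; 0.02 0.049 -0.04 0 0 0 85; 0.02 0.049 -0.04 0 0 0 85"

```text
time_s: 7.43
tcp_pos: [491.7, -44.0, 173.4]
tool_rot: [-0.0, 0.001, 1.0, -0.0]
wrist_force: [0.3, 0.4, 0.6]
grip_width: 84.9
gripper_force: 0.0
```

```bash
python3 - <<'E'
from h import *
p,R=tool(); im=snapshot("wrist"); np.savez("w4.npz",p=p,q=R.as_quat()); cv2.imwrite("pics/w4.png",im[:,:,::-1]); print(p)
for q in ["heels_large","cement_jar","awl","wax_tin"]: print(q,[(np.round(d["centre"]),round(d["p"],2)) for d in look_for(q,"wrist")])
E
```

```text
[491.73649279 -44.02966504 173.37334782]
heels_large [(array([441., -54.,  25.]), 0.6)]
cement_jar [(array([531., -45.,  63.]), 0.92)]
awl [(array([ 566., -125.,   18.]), 0.84), (array([530., -45.,  63.]), 0.56)]
wax_tin [(array([658., -56.,  22.]), 0.89), (array([ 714., -130.,   21.]), 0.89)]
```

View pics/w4.png

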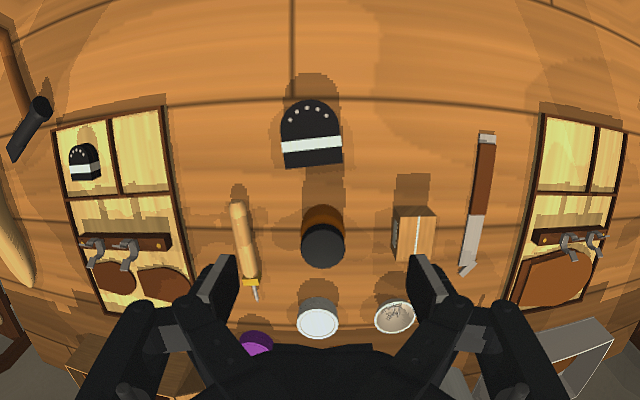

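```bash
python3 - <<'E'
from h import *
d=np.load("w4.npz");p=d["p"];R=Rn.from_quat(d["q"])
for n,u,v,z in [("cap",323,246,66),("capL",301,246,66),("capR",345,246,66),("awl end",238,203,12),("awl collar",251,280,12),("awl tip",256,299,10),("tin",318,321,26),("HLfl",286,166,26),("HLfr",342,161,26),("HLround",307,98,26),("HLl",280,136,26),("HLr",338,131,26)]: print(n,wray(p,R,u,v,z).round(1))
E
```

```text
cap [539.1 -44.   66. ]
capL [539.1 -64.   66. ]
capR [539.2 -24.1  66. ]
awl end [ 516.9 -134.7   12. ]
awl collar [ 614.2 -129.6   12. ]
awl tip [ 644.1 -127.1   10. ]
tin [664. -50.  26.]
HLfl [474.1 -79.6  26. ]
HLfr [469.4 -25.8  26. ]
HLround [409.5 -58.7  26. ]
HLl [445.  -84.5  26. ]
HLr [440.6 -29.9  26. ]
```

move_arm:
  plan: "-0.04 0.001 0 0 0 0 85; -0.06 0.001 0.04 0 0 0 85; -0.06 0.001 0.08 0 0 0 85; -0.06 0.001 0.11 0 0 0 85; -0.06 0.001 0.11 0 0 0 85"

```text
time_s: 8.1
tcp_pos: [537.3, -42.1, 81.7]
tool_rot: [-0.003, 0.0, 1.0, -0.0]
wrist_force: [-0.9, -0.3, -0.9]
grip_width: 84.9
gripper_force: 0.0
```

move_arm:
  plan: "0 0 0.04 0 0 0 75; 0 0 0.07 0 0 0 70; 0 0 0.09 0 0 0 65; 0 0 0.091 0 0 0 60; 0 0 0.091 0 0 0 58"

```text
time_s: 8.52
tcp_pos: [539.9, -42.1, 13.8]
tool_rot: [-0.0, 0.0, 1.0, -0.0]
wrist_force: [0.3, -1.1, 0.1]
grip_width: 57.9
gripper_force: 0.0
```

move_arm:
  plan: "0 0 0 0 0 0 40; 0 0 0 0 0 0 35; 0 0 0 0 0 0 30; 0 0 0 0 0 0 30; 0 0 0 0 0 0 30"

```text
time_s: 8.93
tcp_pos: [540.6, -42.2, 15.2]
tool_rot: [0.001, 0.0, 1.0, -0.0]
wrist_force: [-2.0, -2.1, 8.2]
grip_width: 44.0
gripper_force: 60.0
```

move_arm:
  plan: "0 0 -0.02 0 0 0 30; 0 0 -0.05 0 0 0 30; 0 0 -0.08 0 0 0 30; 0 0 -0.1 0 0 0 30; 0.01 -0.02 -0.1 0 0 0 30"

```text
time_s: 9.35
tcp_pos: [535.0, -55.4, 97.9]
tool_rot: [0.004, -0.002, 1.0, 0.001]
wrist_force: [1.6, 0.2, -0.8]
grip_width: 43.7
gripper_force: 62.0
```

move_arm:
  plan: "0.02 -0.04 0 0 0 0 30; 0.04 -0.08 0 0 0 0 30; 0.06 -0.12 0 0 0 0 30; 0.08 -0.16 0 0 0 0 30; 0.095 -0.2 0 0 0 0 30"

```text
time_s: 9.77
tcp_pos: [454.7, -219.5, 94.8]
tool_rot: [0.001, 0.0, 1.0, -0.0]
wrist_force: [1.3, -1.3, -1.0]
grip_width: 43.5
gripper_force: 62.0
```

move_arm:
  plan: "-0.002 -0.042 0 0 0 0 30; -0.002 -0.042 0 0 0 0 30; -0.002 -0.042 0.03 0 0 0 30; -0.002 -0.042 0.06 0 0 0 30; -0.002 -0.042 0.07 0 0 0 30"

```text
time_s: 10.18
tcp_pos: [456.9, -251.4, 36.3]
tool_rot: [-0.0, 0.0, 1.0, 0.0]
wrist_force: [-1.1, -0.3, -1.7]
grip_width: 43.6
gripper_force: 62.0
```

move_arm:
  plan: "0 0 0.005 0 0 0 30; 0 0 0.01 0 0 0 30; 0 0 0.015 0 0 0 30; 0 0 0.019 0 0 0 30; 0 0 0.019 0 0 0 30"

```text
time_s: 10.6
tcp_pos: [457.5, -251.5, 22.1]
tool_rot: [0.0, -0.0, 1.0, -0.0]
wrist_force: [0.0, -0.2, -1.1]
grip_width: 43.7
gripper_force: 62.0
```

move_arm:
  plan: "0 0 0.001 0 0 0 30; 0 0 0.002 0 0 0 30; 0 0 0.003 0 0 0 30; 0 0 0.003 0 0 0 30; 0 0 0.003 0 0 0 30"

```text
time_s: 11.02
tcp_pos: [457.6, -251.6, 21.1]
tool_rot: [0.0, 0.0, 1.0, -0.0]
wrist_force: [-8.0, 4.8, 31.9]
grip_width: 43.7
gripper_force: 65.5
```

move_arm:
  plan: "0 0 -0.001 0 0 0 44; 0 0 -0.001 0 0 0 50; 0 0 -0.001 0 0 0 60; 0 0 -0.001 0 0 0 60; 0 0 -0.001 0 0 0 60"

```text
time_s: 11.43
tcp_pos: [457.3, -251.5, 20.3]
tool_rot: [-0.0, 0.0, 1.0, -0.0]
wrist_force: [-0.3, 0.5, 0.9]
grip_width: 60.2
gripper_force: 0.0
```

move_arm:
  plan: "0 0 -0.02 0 0 0 60; 0 0 -0.06 0 0 0 60; 0 0 -0.11 0 0 0 60; 0 0 -0.15 0 0 0 60; 0 0 -0.15 0 0 0 60"

```text
time_s: 11.85
tcp_pos: [459.6, -252.7, 145.8]
tool_rot: [0.003, 0.0, 1.0, -0.002]
wrist_force: [0.9, 0.1, 0.2]
grip_width: 59.8
gripper_force: 0.0
```

```bash
python3 - <<'E'
from h import *
p,R=tool(); print(p)
im=snapshot("wrist"); cv2.imwrite("pics/w5.png",im[:,:,::-1])
print([(np.round(d["centre"]),round(d["p"],2)) for d in look_for("cement_jar","wrist")])
im=snapshot("top"); cv2.imwrite("pics/t5.png",im[:,:,::-1])
print([(np.round(d["centre"]),round(d["p"],2)) for d in look_for("cement_jar","top")])
E
```

```text
[ 459.55957414 -252.70208846  145.77492632]
[(array([ 452., -251.,   68.]), 0.69)]
[]
```

move_arm:
  plan: "-0.129 0.1515 0 0 0 -0.007 60; -0.129 0.1515 0 0 0 -0.007 60; -0.129 0.1515 0 0 0 -0.007 60; -0.129 0.1515 0.04 0 0 -0.007 60; -0.129 0.1515 0.09 0 0 -0.007 50"

```text
time_s: 12.47
tcp_pos: [565.5, -124.6, 70.7]
tool_rot: [0.003, -0.025, 1.0, 0.001]
wrist_force: [1.5, -0.7, -0.7]
grip_width: 50.1
gripper_force: 0.0
```

```bash
python3 - <<'E'
from h import *
p,R=tool(); im=snapshot("wrist"); np.savez("w6.npz",p=p,q=R.as_quat()); cv2.imwrite("pics/w6.png",im[80:400,120:520,::-1]); print(p)
print([(np.round(d["centre"]),round(d["p"],2)) for d in look_for("awl","wrist")])
for X in [(517,-134,10),(609,-130,10),(562.5,-131.5,20)]: print(wproj(p,R,X)-[120,80])
E
```

```text
[ 565.47695878 -124.6339769    70.74800417]
[(array([ 564., -133.,   20.]), 0.74), (array([ 470., -334.,   22.]), 0.3)]
[192.43541362  67.76864949]
[192.91842361 188.46281224]
[192.93032585 137.50464516]
```

View pics/w6.png

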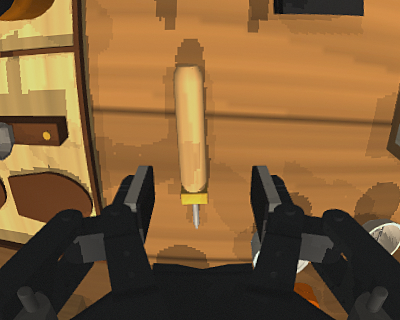

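```bash
python3 - <<'E'
from h import *
d=np.load("w6.npz");p=d["p"];R=Rn.from_quat(d["q"])
a=wray(p,R,187+120,67+80,12);b=wray(p,R,195+120,192+80,12);print(a,b,(a+b)/2,np.arctan2(b[1]-a[1],b[0]-a[0]),np.hypot(*(b-a)[:2]))
print(tool()[0])
E
```

```text
[ 516.30999098 -137.53574744   12.        ] [ 610.87027738 -128.29308969   12.        ] [ 563.59013418 -132.91441856   12.        ] 0.09743404460049328 95.01091771770132
[ 557.36242529 -127.70590107   63.79185548]
```

move_arm:
  plan: "0 0 0 0 0 0 50; 0 0 0 0 0 0 50; 0 0 0 0 0 0 50; 0 0 0 0 0 0 50; 0 0 0 0 0 0 50"

```text
time_s: 12.98
tcp_pos: [560.8, -131.1, 71.7]
tool_rot: [0.001, -0.022, 1.0, -0.0]
wrist_force: [-0.1, 0.4, -0.5]
grip_width: 49.8
gripper_force: 0.0
```

```bash
python3 - <<'E'
from h import *
p,R=tool(); im=snapshot("wrist"); np.savez("w7.npz",p=p,q=R.as_quat()); cv2.imwrite("pics/w7.png",im[:,:,::-1]); print(p)
# handle rows: wood-bright mask columns
hsv=cv2.cvtColor(im,cv2.COLOR_RGB2HSV)
g=im.astype(int).sum(2)
P=[]
for v in range(130,275,6):
    r=g[v,270:360]; m=np.where(r>r.min()+0.6*(r.max()-r.min()))[0]; print(v,m.min()+270,m.max()+270,r.max())
E
```

```text
[ 560.8462224 -131.1238997   71.7274931]
130 270 359 406
136 270 359 405
142 270 359 408
148 270 359 424
154 270 359 454
160 308 326 514
166 307 328 527
172 308 328 545
178 307 330 543
184 307 330 543
190 308 330 544
196 308 330 544
202 308 331 541
208 308 331 539
214 308 331 540
220 309 331 540
226 310 331 538
232 310 331 543
238 310 332 529
244 310 332 515
250 309 359 510
256 309 333 509
262 275 359 511
268 276 359 514
274 276 359 525
```

```bash
python3 - <<'E'
from h import *
d=np.load("w7.npz");p=d["p"];R=Rn.from_quat(d["q"])
a=wray(p,R,317.5,166,11);b=wray(p,R,321,256,11);print(a,b,np.arctan2(b[1]-a[1],b[0]-a[0]))
print(wray(p,R,317,155,12),R.as_matrix().round(3)[:,:2])
m=cv2.imread("pics/w7.png"); cv2.imwrite("pics/w7c.png",cv2.resize(m[130:330,230:410],None,fx=3,fy=3))
E
```

```text
[ 524.35800122 -136.45763563   11.        ] [ 592.66570354 -131.22559019   11.        ] 0.07644598330073248
[ 516.66302862 -137.07971855   12.        ] [[-0.999 -0.043]
 [-0.043  0.999]
 [-0.002 -0.001]]
```

View pics/w7c.png

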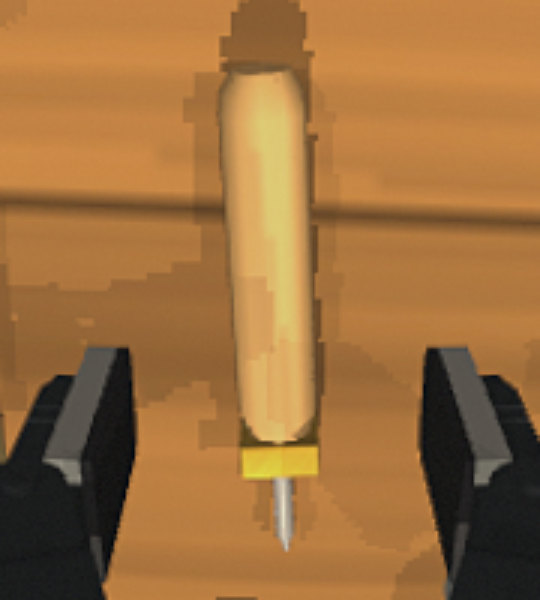

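```bash
python3 - <<'E'
from h import *
d=np.load("w7.npz");p=d["p"];R=Rn.from_quat(d["q"])
a=wray(p,R,317.5,152.7,10);b=wray(p,R,323,277,10);print(a,b,(a+b)/2,np.arctan2(b[1]-a[1],b[0]-a[0]))
E
```

```text
[ 515.46147164 -136.82805586   10.        ] [ 612.12446607 -128.85652195   10.        ] [ 563.79296886 -132.8422889    10.        ] 0.08228108655268358
```

move_arm:
  plan: "-0.003 -0.002 0.03 0 0 -0.006 50; -0.003 -0.002 0.06 0 0 -0.006 50; -0.003 -0.002 0.081 0 0 -0.006 50; -0.003 -0.002 0.081 0 0 -0.006 50; -0.003 -0.002 0.081 0 0 -0.006 40"

```text
time_s: 13.45
tcp_pos: [562.7, -132.0, 5.7]
tool_rot: [-0.0, -0.041, 0.999, 0.0]
wrist_force: [-0.7, -0.6, 0.1]
grip_width: 40.5
gripper_force: 0.0
```

move_arm:
  plan: "0 0 0 0 0 0 10; 0 0 0 0 0 0 5; 0 0 0 0 0 0 5; 0 0 0 0 0 0 5; 0 0 0 0 0 0 5"

```text
time_s: 13.87
tcp_pos: [563.7, -132.2, 7.2]
tool_rot: [0.001, -0.041, 0.999, -0.0]
wrist_force: [-1.8, 0.1, 7.9]
grip_width: 17.4
gripper_force: 58.5
```

move_arm:
  plan: "0 0 -0.05 0 0 0 5; 0 0 -0.1 0 0 0 5; 0 0 -0.15 0 0 0 5; 0 0.05 -0.15 0 0 0 5; 0 0.1 -0.15 0 0 0 5"

```text
time_s: 14.28
tcp_pos: [557.8, -53.5, 129.2]
tool_rot: [0.003, -0.038, 0.999, -0.001]
wrist_force: [0.9, 1.2, -2.6]
grip_width: 17.7
gripper_force: 59.2
```

```bash
python3 - <<'E'
from h import *
s=get_state(); print(s["qpos"].round(2),s["tcp_pos"],s["tool_rot"])
E
```

```text
[ 0.04  0.55 -0.07  1.87  0.05  0.72  1.59] [557.81580443 -53.47721174 129.20178596] [ 3.11905418e-03 -3.84150157e-02  9.99256842e-01 -5.67227474e-04]
```

move_arm:
  plan: "-0.0198 0.224 -0.03 0 0 0.0975 5; -0.0198 0.224 -0.03 0 0 0.0975 5; -0.0198 0.224 -0.03 0 0 0.0975 5; -0.0198 0.224 -0.03 0 0 0.0975 5; -0.0198 0.224 -0.03 0 0 0.0975 5"

```text
time_s: 14.7
tcp_pos: [557.4, 134.7, 151.5]
tool_rot: [0.001, 0.263, 0.965, 0.002]
wrist_force: [-0.7, 0.8, -0.5]
grip_width: 17.4
gripper_force: 59.1
```

```bash
cat >> h.py <<'E'
def go(X,Y,Z,ang):  # ang: world angle of tool x axis
    p,R=tool(); M=R.as_matrix(); d=M.T@(np.array([X,Y,Z])-p); a=np.arctan2(M[1,0],M[0,0])
    t=-(ang-a); t=(t+np.pi)%(2*np.pi)-np.pi
    print(p.round(1),round(a,4),"shift",(d/800).round(4),"turn z",round(t/2/np.pi,4))
E
python3 - <<'E'
from h import *
go(563.5,306.5,150,np.pi/2)
E
```

```text
[557.4 134.7 151.5] 2.61 shift [0.1023 0.189  0.0027] turn z 0.1654
```

move_arm:
  plan: "0.1 0.188 0 0 0 0.0972 5; 0.1 0.188 0 0 0 0.0972 5; 0.1 0.188 0 0 0 0.0972 5; 0.1 0.188 0 0 0 0.0972 5; 0.1 0.188 0 0 0 0.0972 5"

```text
time_s: 15.12
tcp_pos: [563.0, 307.4, 150.4]
tool_rot: [-0.001, 0.54, 0.842, 0.002]
wrist_force: [-0.5, 1.5, -0.8]
grip_width: 17.4
gripper_force: 59.1
```

move_arm:
  plan: "0 0 0 0 0 0.068 5; 0 0 0 0 0 0.068 5; 0 0 0 0 0 0.068 5; 0 0 0 0 0 0.068 5; 0 0 0 0 0 0.068 5"

```text
time_s: 15.53
tcp_pos: [564.6, 298.4, 150.6]
tool_rot: [-0.0, 0.707, 0.707, 0.001]
wrist_force: [0.5, 0.0, -0.5]
grip_width: 17.6
gripper_force: 59.1
```

```bash
python3 - <<'E'
from h import *
go(563.5,306.5,110,np.pi/2)
p,R=tool(); im=snapshot("wrist"); np.savez("w8.npz",p=p,q=R.as_quat()); cv2.imwrite("pics/w8.png",im[:,:,::-1])
for q in ["mens_clips","awl"]: print(q,[(np.round(d["centre"]),round(d["p"],2)) for d in look_for(q,"wrist")])
E
```

```text
[564.6 298.4 150.6] 1.5703 shift [ 0.0101 -0.0015  0.0507] turn z -0.0001
mens_clips [(array([569., 340.,  21.]), 0.59)]
awl [(array([566., 309., 163.]), 0.8)]
```

View pics/w8.png

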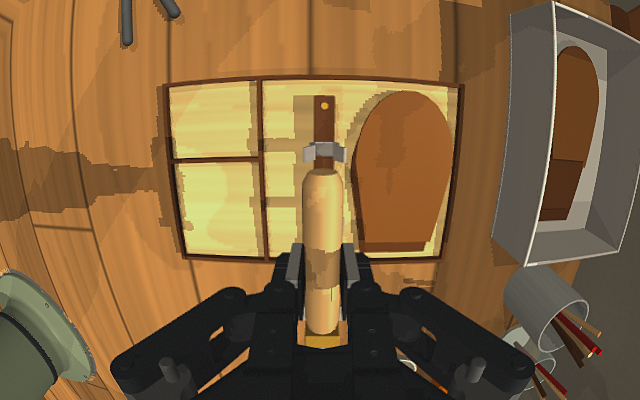

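```bash
python3 - <<'E'
from h import *
d=np.load("w8.npz");p=d["p"];R=Rn.from_quat(d["q"]);print(p)
for n,u,v,z in [("screw",324,105,24),("clip L",304,151,58),("clip R",346,151,58),("clip edge far",324,141,60),("clip edge near",324,161,60),("clipc",325,151,50),("batten L",314,125,24),("batten R",336,125,24),("handle end",323,170,153),("h mid",322.5,235,154),("hL",303,210,154),("hR",342,210,154),("divcross",264,158,14),("crossTop",260,80,14),("crossBot",267,258,14),("-x+y",165,84,14),("+x+y",463,86,14),("-x-y",183,257,14),("+x-y",438,258,14)]: print(n,wray(p,R,u,v,z).round(1))
E
```

```text
[564.64676453 298.37535181 150.56003707]
screw [565.3 372.7  24. ]
clip L [549.8 338.2  58. ]
clip R [582.1 338.2  58. ]
clip edge far [565.1 346.2  60. ]
clip edge near [565.1 330.7  60. ]
clipc [566.  336.8  50. ]
batten L [556.7 355.3  24. ]
batten R [575.7 355.3  24. ]
handle end [564.1 345.7 153. ]
h mid [563.9 313.  154. ]
hL [554.5 326.2 154. ]
hR [573.2 326.2 154. ]
divcross [509.8 324.4  14. ]
crossTop [508.2 396.4  14. ]
crossBot [506.2 219.3  14. ]
-x+y [412.6 400.9  14. ]
+x+y [696.9 396.9  14. ]
-x-y [409.1 216.1  14. ]
+x-y [689.6 216.5  14. ]
```

move_arm:
  plan: "0.0095 0.002 0.03 0 0 0 5; 0.0095 0.002 0.06 0 0 0 5; 0.0095 0.002 0.085 0 0 0 5; 0.0095 0.002 0.085 0 0 0 5; 0.0095 0.002 0.085 0 0 0 5"

```text
time_s: 16.1
tcp_pos: [566.2, 305.1, 81.5]
tool_rot: [-0.0, 0.706, 0.708, -0.001]
wrist_force: [0.3, 0.5, 0.9]
grip_width: 17.4
gripper_force: 59.1
```

move_arm:
  plan: "0 0 0 0 0 0 5; 0 0 0 0 0 0 5; 0 0 0 0 0 0 5; 0 0 0 0 0 0 5; 0 0 0 0 0 0 5"

```text
time_s: 16.52
tcp_pos: [566.5, 305.7, 82.1]
tool_rot: [0.0, 0.706, 0.708, 0.0]
wrist_force: [-0.2, 0.0, -0.9]
grip_width: 17.1
gripper_force: 59.1
```

```bash
python3 - <<'E'
from h import *
p,R=tool(); im=snapshot("wrist"); np.savez("w9.npz",p=p,q=R.as_quat()); print(p,R.as_matrix()[:,0])
cv2.imwrite("pics/w9.png",cv2.resize(im[60:300,200:460,::-1],None,fx=2.5,fy=2.5))
E
```

```text
[566.46258441 305.73584261  82.11325249] [-2.10233744e-03  9.99997655e-01  5.19382700e-04]
```

View pics/w9.png

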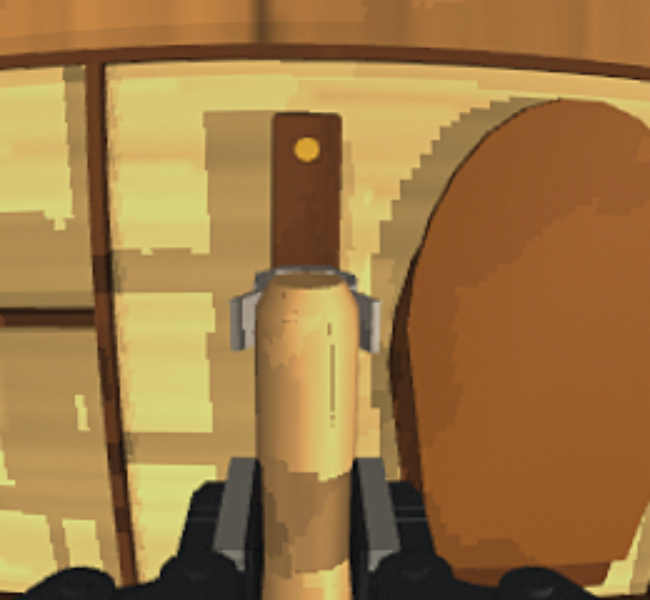

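move_arm:
  plan: "0 0 0.01 0 0 0 5; 0 0 0.02 0 0 0 5; 0 0 0.028 0 0 0 5; 0 0 0.034 0 0 0 5; 0 0 0.038 0 0 0 5"

```text
time_s: 16.98
tcp_pos: [566.3, 305.4, 50.3]
tool_rot: [0.0, 0.706, 0.708, -0.0]
wrist_force: [-1.5, -0.5, 14.0]
grip_width: 17.2
gripper_force: 60.5
```

move_arm:
  plan: "0 0 0.005 0 0 0 5; 0 0 0.01 0 0 0 5; 0 0 0.015 0 0 0 5; 0 0 0.019 0 0 0 5; 0 0 0.02 0 0 0 5"

```text
time_s: 17.4
tcp_pos: [566.2, 305.6, 36.7]
tool_rot: [-0.0, 0.707, 0.708, 0.0]
wrist_force: [-17.0, -5.4, 49.9]
grip_width: 17.2
gripper_force: 64.3
```

move_arm:
  plan: "0 0 0 0 0 0 5; 0 0 0 0 0 0 5; 0 0 0 0 0 0 5; 0 0 0 0 0 0 5; 0 0 0 0 0 0 5"

```text
time_s: 17.82
tcp_pos: [566.2, 305.6, 36.8]
tool_rot: [-0.0, 0.707, 0.708, 0.0]
wrist_force: [-14.2, -5.2, 37.4]
grip_width: 17.7
gripper_force: 63.1
```

move_arm:
  plan: "0 0 -0.001 0 0 0 32; 0 0 -0.001 0 0 0 32; 0 0 -0.001 0 0 0 32; 0 0 -0.001 0 0 0 32; 0 0 -0.001 0 0 0 32"

```text
time_s: 18.23
tcp_pos: [566.2, 305.4, 35.6]
tool_rot: [0.0, 0.706, 0.708, -0.0]
wrist_force: [-0.9, 0.5, 1.1]
grip_width: 32.0
gripper_force: 0.0
```

move_arm:
  plan: "0 0 -0.02 0 0 0 34; 0 0 -0.06 0 0 0 34; 0 0 -0.11 0 0 0 34; 0 0 -0.15 0 0 0 50; 0 0 -0.15 0 0 0 60"

```text
time_s: 18.65
tcp_pos: [568.9, 306.4, 162.1]
tool_rot: [0.001, 0.707, 0.708, 0.004]
wrist_force: [0.7, 0.0, 0.8]
grip_width: 57.3
gripper_force: 0.0
```

move_arm:
  plan: "-0.08 0 0 0 0 0 60; -0.08 0 0 0 0 0 60; -0.08 0 0 0 0 0 60; -0.08 0 0 0 0 0 60; -0.08 0 0 0 0 0 60"

```text
time_s: 19.07
tcp_pos: [566.4, 242.1, 155.8]
tool_rot: [-0.0, 0.706, 0.708, 0.0]
wrist_force: [0.1, -0.5, -0.5]
grip_width: 59.6
gripper_force: 0.0
```

```bash
python3 - <<'E'
from h import *
p,R=tool(); im=snapshot("wrist"); np.savez("w10.npz",p=p,q=R.as_quat()); print(p)
print([(np.round(d["centre"]),round(d["p"],2)) for d in look_for("awl","wrist")])
cv2.imwrite("pics/w10.png",cv2.resize(im[60:310,180:480,::-1],None,fx=2.4,fy=2.4))
E
```

```text
[566.38863553 242.10179711 155.79584796]
[(array([568., 304.,  49.]), 0.95)]
```

View pics/w10.png

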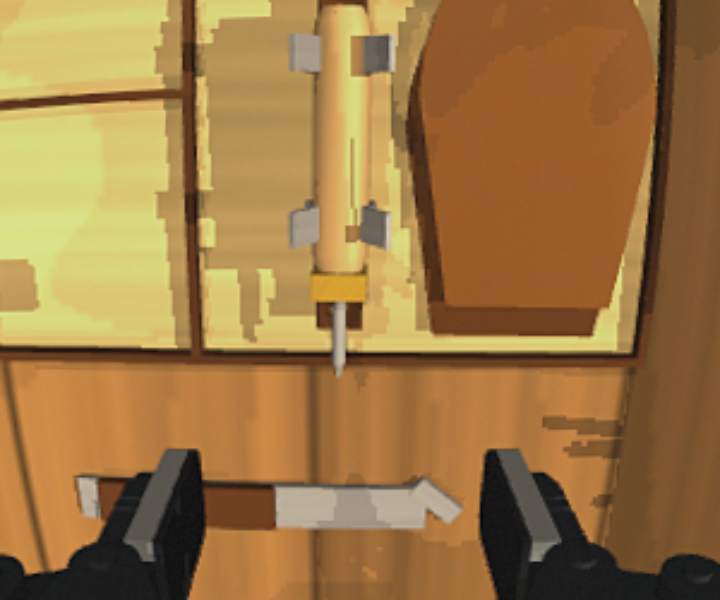

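move_arm:
  plan: "-0.2 0.07 0 0 0 0 80; -0.2 0.07 0 0 0 0 80; -0.2 0.07 0 0 0 0 80; -0.2 0.07 0 0 0 0 80; -0.2 0.07 0 0 0 0 80"

```text
time_s: 19.58
tcp_pos: [624.6, 73.4, 156.2]
tool_rot: [0.002, 0.709, 0.705, -0.001]
wrist_force: [-0.9, -0.8, 0.2]
grip_width: 80.1
gripper_force: 0.0
```

move_arm:
  plan: "-0.164 0.053 0.07 0 0 0 80; -0.164 0.053 0.07 0 0 0 80; -0.164 0.053 0.07 0 0 0 80; -0.164 0.053 0.07 0 0 0 80; -0.164 0.053 0.07 0 0 0 80"

```text
time_s: 20.0
tcp_pos: [665.1, -55.0, 97.6]
tool_rot: [0.0, 0.708, 0.706, -0.002]
wrist_force: [-0.0, -0.9, 0.2]
grip_width: 79.7
gripper_force: 0.0
```

move_arm:
  plan: "0 0 0 0 0 0 80; 0 0 0 0 0 0 80; 0 0 0 0 0 0 80"

```text
time_s: 20.25
tcp_pos: [665.6, -47.5, 100.2]
tool_rot: [-0.0, 0.706, 0.709, 0.0]
wrist_force: [-0.1, 0.6, 0.1]
grip_width: 79.9
gripper_force: 0.0
```

```bash
python3 - <<'E'
from h import *
go(665,-49.5,12,np.pi/2)
p,R=tool(); im=snapshot("wrist"); cv2.imwrite("pics/w11.png",im[:,:,::-1])
print([(np.round(d["centre"]),round(d["p"],2)) for d in look_for("wax_tin","wrist")])
# white lid blob
b=wproj(p,R,(665,-49.5,26)); print(b)
hsv=cv2.cvtColor(im,cv2.COLOR_RGB2HSV); m=((hsv[...,1]<50)&(hsv[...,2]>150)).astype(np.uint8)
n,l,st,c=cv2.connectedComponentsWithStats(m)
for i in range(1,n):
    if st[i,4]>300: print(st[i],c[i].round(1),wray(p,R,*c[i],26).round(1))
E
```

```text
[665.6 -47.5 100.2] 1.5748 shift [-0.0026 -0.0007  0.1102] turn z 0.0006
[(array([ 722., -131.,   22.]), 0.75), (array([667., -50.,  23.]), 0.56), (array([757., -14.,  20.]), 0.56)]
[322.68870547 210.48738094]
[ 283   45   76   74 1667] [310.1  85.4] [656.   41.8  26. ]
[ 514   64   48   67 2225] [535.8  96.9] [838.1  47.8  26. ]
[ 296  180   67   63 3374] [329.2 211.1] [669.9 -50.   26. ]
[537 196  37  43 361] [556.1 214.3] [885.1 -55.   26. ]
[531 313  39  40 908] [550.8 331.2] [ 947.  -211.8   26. ]
```

move_arm:
  plan: "-0.003 0.0024 0.04 0 0 0 80; -0.003 0.0024 0.08 0 0 0 75; -0.003 0.0024 0.1 0 0 0 70; -0.003 0.0024 0.112 0 0 0 65; -0.003 0.0024 0.112 0 0 0 60"

```text
time_s: 20.77
tcp_pos: [666.4, -51.1, 8.8]
tool_rot: [-0.001, 0.706, 0.708, -0.001]
wrist_force: [0.4, -0.6, 0.1]
grip_width: 60.1
gripper_force: 0.0
```

move_arm:
  plan: "0 0 0 0 0 0 40; 0 0 0 0 0 0 40; 0 0 0 0 0 0 40; 0 0 0 0 0 0 40; 0 0 0 0 0 0 40"

```text
time_s: 21.18
tcp_pos: [667.9, -51.8, 11.4]
tool_rot: [0.0, 0.706, 0.708, 0.001]
wrist_force: [-2.0, 1.5, 9.1]
grip_width: 48.8
gripper_force: 62.6
```

move_arm:
  plan: "0 0 -0.03 0 0 0 40; 0 0 -0.07 0 0 0 40; 0 0 -0.11 0 0 0 40; 0 0 -0.11 0 0 0 40; 0 0 -0.11 0 0 0 40"

```text
time_s: 21.6
tcp_pos: [668.4, -51.9, 100.4]
tool_rot: [0.001, 0.706, 0.708, 0.001]
wrist_force: [-0.1, 0.9, -2.5]
grip_width: 48.7
gripper_force: 62.4
```

```bash
python3 - <<'E'
from h import *
go(456.5,361,60,np.pi/2)
E
```

```text
[668.4 -51.9 100.4] 1.5727 shift [ 0.5166 -0.264   0.0497] turn z 0.0003
```

move_arm:
  plan: "0.21 -0.107 0 0 0 0 40; 0.21 -0.107 0 0 0 0 40; 0.21 -0.107 0 0 0 0 40; 0.21 -0.107 0 0 0 0 40; 0.21 -0.107 0 0 0 0 40"

```text
time_s: 22.02
tcp_pos: [578.4, 120.6, 97.1]
tool_rot: [-0.001, 0.705, 0.709, -0.0]
wrist_force: [1.2, 1.1, -1.6]
grip_width: 48.6
gripper_force: 62.5
```

move_arm:
  plan: "0.2 -0.103 0 0 0 0 40; 0.2 -0.103 0 0 0 0 40; 0.2 -0.103 0 0 0 0 40; 0.2 -0.103 0 0 0 0 40; 0.2 -0.103 0 0 0 0 40"

```text
time_s: 22.43
tcp_pos: [494.6, 281.6, 97.1]
tool_rot: [-0.001, 0.704, 0.71, -0.001]
wrist_force: [-0.4, 1.8, -1.3]
grip_width: 48.5
gripper_force: 62.5
```

move_arm:
  plan: "0.1066 -0.054 0 0 0 0 40; 0.1066 -0.054 0 0 0 0 40; 0.1066 -0.054 0 0 0 0 40; 0.1066 -0.054 0.03 0 0 0 40; 0.1066 -0.054 0.05 0 0 0 40"

```text
time_s: 22.85
tcp_pos: [454.1, 362.1, 56.7]
tool_rot: [-0.0, 0.705, 0.709, -0.0]
wrist_force: [-0.0, -1.4, -1.6]
grip_width: 48.7
gripper_force: 62.5
```

move_arm:
  plan: "0 0 0.01 0 0 0 40; 0 0 0.02 0 0 0 40; 0 0 0.02 0 0 0 40; 0 0 0.02 0 0 0 40; 0 0 0.02 0 0 0 40"

```text
time_s: 23.27
tcp_pos: [455.8, 361.0, 43.0]
tool_rot: [0.0, 0.707, 0.708, 0.0]
wrist_force: [0.0, 0.0, -0.1]
grip_width: 48.6
gripper_force: 62.5
```

```bash
python3 - <<'E'
from h import *
go(456.5,361,16.5,np.pi/2)
p,R=tool(); im=snapshot("wrist"); np.savez("w12.npz",p=p,q=R.as_quat()); cv2.imwrite("pics/w12.png",im[:,:,::-1])
E
```

```text
[455.8 361.   43. ] 1.5722 shift [-0.      0.0008  0.0331] turn z 0.0002
```

move_arm:
  plan: "0 0.0025 0.01 0 0 0 40; 0 0.0025 0.02 0 0 0 40; 0 0.0025 0.028 0 0 0 40; 0 0.0025 0.031 0 0 0 40; 0 0.0025 0.031 0 0 0 40"

```text
time_s: 23.73
tcp_pos: [457.0, 360.8, 17.4]
tool_rot: [-0.0, 0.707, 0.708, -0.0]
wrist_force: [-4.3, -1.3, 9.4]
grip_width: 48.7
gripper_force: 63.5
```

move_arm:
  plan: "0 0 0.001 0 0 0 40; 0 0 0.002 0 0 0 40; 0 0 0.003 0 0 0 40; 0 0 0.003 0 0 0 40"

```text
time_s: 24.07
tcp_pos: [457.1, 360.8, 17.1]
tool_rot: [-0.001, 0.707, 0.708, -0.0]
wrist_force: [-16.8, -10.7, 56.8]
grip_width: 48.8
gripper_force: 68.5
```

Contact with the floor. Ease off, release and rise, then turn back for the large heels.

move_arm:
  plan: "0 0 -0.003 0 0 0 48; 0 0 -0.003 0 0 0 56; 0 0 -0.003 0 0 0 58; 0 0 -0.003 0 0 0 58; 0 0 -0.003 0 0 0 58"

```text
time_s: 24.48
tcp_pos: [457.2, 360.9, 17.1]
tool_rot: [0.0, 0.706, 0.708, -0.0]
wrist_force: [0.4, -0.4, 0.9]
grip_width: 57.9
gripper_force: 0.0
```

move_arm:
  plan: "0 0 -0.02 0 0 0 58; 0 0 -0.06 0 0 0 58; 0 0 -0.11 0 0 0 58; 0 0 -0.15 0 0 0 80; 0 0 -0.15 0 0 0 80"

```text
time_s: 24.9
tcp_pos: [459.5, 362.3, 143.0]
tool_rot: [0.0, 0.707, 0.708, 0.004]
wrist_force: [0.9, 0.8, 1.1]
grip_width: 79.4
gripper_force: 0.0
```

move_arm:
  plan: "-0.2 0 0 0 0 -0.099 80; -0.2 0 0 0 0 -0.099 80; -0.2 0 0 0 0 -0.099 80; -0.2 0 0 0 0 -0.099 80; -0.2 0 0 0 0 -0.099 80"

```text
time_s: 25.32
tcp_pos: [457.6, 194.0, 137.6]
tool_rot: [0.0, 0.456, 0.89, -0.001]
wrist_force: [1.1, -1.0, -0.1]
grip_width: 80.1
gripper_force: 0.0
```

```bash
python3 - <<'E'
from h import *
go(450,-53,120,np.pi+0.09)
E
```

```text
[457.6 194.  137.6] 2.1942 shift [-0.2451 -0.188   0.0228] turn z -0.1651
```

move_arm:
  plan: "-0.2 -0.153 0 0 0 -0.099 80; -0.2 -0.153 0 0 0 -0.099 80; -0.2 -0.153 0 0 0 -0.099 80; -0.2 -0.153 0 0 0 -0.099 80; -0.2 -0.153 0 0 0 -0.099 80"

```text
time_s: 25.73
tcp_pos: [451.6, 1.6, 137.4]
tool_rot: [-0.0, 0.173, 0.985, -0.0]
wrist_force: [1.1, 0.3, 0.1]
grip_width: 79.8
gripper_force: 0.0
```

move_arm:
  plan: "0 0 0 0 0 -0.066 80; 0 0 0 0 0 -0.066 80; 0 0 0 0 0 -0.066 80; 0 0 0 0 0 -0.066 80; 0 0 0 0 0 -0.066 80"

```text
time_s: 26.15
tcp_pos: [452.0, 3.2, 137.3]
tool_rot: [-0.0, -0.031, 1.0, 0.0]
wrist_force: [1.5, -0.1, -0.4]
grip_width: 79.9
gripper_force: 0.0
```

```bash
python3 - <<'E'
from h import *
go(450,-53,100,np.pi+0.09)
E
```

```text
[452.    3.2 137.3] -3.0787 shift [ 0.0069 -0.07    0.0467] turn z -0.0043
```

move_arm:
  plan: "0.0069 -0.07 0.04 0 0 -0.0043 80; 0.0069 -0.07 0.0467 0 0 -0.0043 80; 0.0069 -0.07 0.0467 0 0 -0.0043 80; 0.0069 -0.07 0.0467 0 0 -0.0043 80; 0.0069 -0.07 0.0467 0 0 -0.0043 80"

```text
time_s: 26.57
tcp_pos: [450.1, -52.3, 100.2]
tool_rot: [-0.0, -0.044, 0.999, 0.0]
wrist_force: [0.7, 0.2, 0.1]
grip_width: 79.8
gripper_force: 0.0
```

```bash
python3 - <<'E'
from h import *
p,R=tool(); im=snapshot("wrist"); print(p,R.as_matrix()[:,0].round(3))
print([(np.round(d["centre"]),round(d["p"],2)) for d in look_for("heels_large","wrist")])
im2=im.copy(); c,s=np.cos(.09),np.sin(.09)
for x,y in [(32,28),(32,-28),(-4,28),(-4,-28),(-32,0)]:
    q=wproj(p,R,(442+c*x-s*y,-53+s*x+c*y,26)); cv2.circle(im2,tuple(int(round(v)) for v in q),2,(255,0,0),-1)
cv2.imwrite("pics/w13.png",cv2.resize(im2[60:310,180:480,::-1],None,fx=2.4,fy=2.4))
go(450,-52.5,9,np.pi+.09)
E
```

```text
[450.08475968 -52.25132903 100.24727337] [-0.996 -0.087  0.   ]
[(array([441., -51.,  24.]), 0.91), (array([ 525., -285.,    2.]), 0.69)]
[450.4 -51.9 100.6] -3.0529 shift [ 0.0006 -0.0008  0.1145] turn z -0.0002
```

View pics/w13.png

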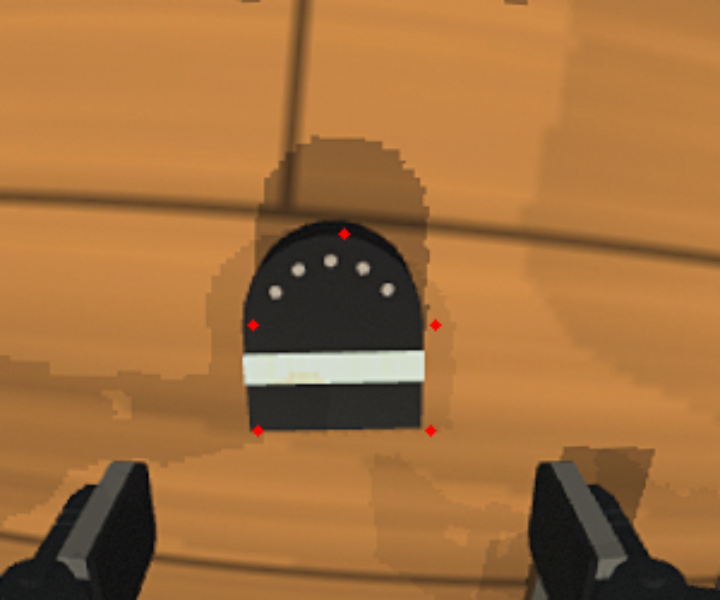

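move_arm:
  plan: "0 -0.0035 0.04 0 0 0 80; 0 -0.0035 0.08 0 0 0 80; 0 -0.0035 0.105 0 0 0 75; 0 -0.0035 0.115 0 0 0 70; 0 -0.0035 0.115 0 0 0 65"

```text
time_s: 27.08
tcp_pos: [449.7, -54.9, 7.2]
tool_rot: [-0.001, -0.045, 0.999, 0.0]
wrist_force: [-1.5, 0.1, -1.2]
grip_width: 65.2
gripper_force: 0.0
```

move_arm:
  plan: "0 0 0 0 0 0 40; 0 0 0 0 0 0 40; 0 0 0 0 0 0 40; 0 0 0 0 0 0 40; 0 0 0 0 0 0 40"

```text
time_s: 27.5
tcp_pos: [450.9, -55.5, 9.1]
tool_rot: [0.001, -0.044, 0.999, -0.0]
wrist_force: [-1.8, 0.6, 14.0]
grip_width: 54.8
gripper_force: 65.0
```

move_arm:
  plan: "0 0 -0.03 0 0 0 40; 0 0 -0.07 0 0 0 40; 0 0 -0.11 0 0 0 40; 0 0 -0.11 0 0 0.014 40; 0 0 -0.11 0 0 0.014 40"

```text
time_s: 27.92
tcp_pos: [451.2, -55.6, 98.0]
tool_rot: [0.002, 0.002, 1.0, 0.0]
wrist_force: [-1.1, 0.4, -1.1]
grip_width: 54.8
gripper_force: 64.2
```

```bash
python3 - <<'E'
from h import *
go(466,269,100,np.pi)
E
```

```text
[451.2 -55.6  98. ] 3.1372 shift [-0.0167  0.4059 -0.0024] turn z -0.0007
```

move_arm:
  plan: "-0.009 0.21 0 0 0 0 40; -0.009 0.21 0 0 0 0 40; -0.009 0.21 0 0 0 0 40; -0.009 0.21 0 0 0 0 40; -0.009 0.21 0 0 0 0 40"

```text
time_s: 28.33
tcp_pos: [456.8, 120.7, 95.5]
tool_rot: [-0.0, -0.006, 1.0, 0.001]
wrist_force: [-0.6, 2.4, -1.6]
grip_width: 54.4
gripper_force: 64.2
```

move_arm:
  plan: "-0.01 0.196 0 0 0 0 40; -0.01 0.196 0 0 0 0 40; -0.01 0.196 0 0 0 0 40; -0.01 0.196 0 0 0 0 40; -0.01 0.196 0.04 0 0 0 40"

```text
time_s: 28.75
tcp_pos: [466.7, 277.9, 67.0]
tool_rot: [0.003, -0.005, 1.0, 0.004]
wrist_force: [1.3, 1.7, -0.6]
grip_width: 54.7
gripper_force: 64.2
```

move_arm:
  plan: "0 0 0.02 0 0 0 40; 0 0 0.04 0 0 0 40; 0 0 0.04 0 0 0 40; 0 0 0.04 0 0 0 40; 0 0 0.04 0 0 0 40"

```text
time_s: 29.17
tcp_pos: [465.5, 269.0, 32.6]
tool_rot: [0.0, -0.0, 1.0, -0.0]
wrist_force: [0.3, -0.0, -0.6]
grip_width: 54.2
gripper_force: 64.1
```

```bash
python3 - <<'E'
from h import *
go(466,269,15.5,np.pi)
E
```

```text
[465.5 269.   32.6] -3.1408 shift [-0.0006 -0.      0.0214] turn z 0.0001
```

move_arm:
  plan: "0 0 0.008 0 0 0 40; 0 0 0.014 0 0 0 40; 0 0 0.019 0 0 0 40; 0 0 0.021 0 0 0 40; 0 0 0.022 0 0 0 40"

```text
time_s: 29.58
tcp_pos: [465.2, 269.2, 15.0]
tool_rot: [-0.0, -0.0, 1.0, -0.0]
wrist_force: [-10.3, -4.7, 35.6]
grip_width: 54.6
gripper_force: 68.4
```

move_arm:
  plan: "0 0 -0.001 0 0 0 54; 0 0 -0.001 0 0 0 60; 0 0 -0.001 0 0 0 64; 0 0 -0.001 0 0 0 64; 0 0 -0.001 0 0 0 64"

```text
time_s: 30.0
tcp_pos: [465.3, 269.3, 15.3]
tool_rot: [-0.0, -0.0, 1.0, 0.0]
wrist_force: [1.0, 0.1, 0.5]
grip_width: 64.0
gripper_force: 0.0
```

move_arm:
  plan: "0 0 -0.02 0 0 0 64; 0 0 -0.06 0 0 0 64; 0 0 -0.11 0 0 0 64; 0 0 -0.16 0 0 0 80; 0 0 -0.2 0 0 0 80"

```text
time_s: 30.42
tcp_pos: [465.5, 269.3, 178.1]
tool_rot: [0.001, -0.0, 1.0, 0.0]
wrist_force: [-0.1, 0.1, -0.3]
grip_width: 79.8
gripper_force: 0.0
```

move_arm:
  plan: "0.02 0.02 -0.05 0 0 0 80; 0.02 0.02 -0.05 0 0 0 80; 0.02 0.02 -0.05 0 0 0 80; 0.02 0.02 -0.05 0 0 0 80; 0.02 0.02 -0.05 0 0 0 80"

```text
time_s: 30.83
tcp_pos: [449.1, 284.5, 214.1]
tool_rot: [-0.001, 0.0, 1.0, -0.001]
wrist_force: [-0.1, -0.7, -0.5]
grip_width: 79.8
gripper_force: 0.0
```

```bash
python3 - <<'E'
from h import *
print(tool()[0]); a=snapshot("wrist")
for q in ["heels_large","wax_tin","awl"]: print(q,[(np.round(d["centre"]),round(d["p"],2)) for d in look_for(q,"wrist")])
b=snapshot("top"); s=snapshot("scene")
for q in ["heels_small","cement_jar"]: print(q,[(np.round(d["centre"]),round(d["p"],2)) for d in look_for(q,"scene")])
A=cv2.resize(a[100:350,200:460],(400,385)); B=cv2.resize(b[145:285,400:505],(390,520))
C=np.zeros((520,790,3),np.uint8); C[:385,:400]=A; C[:,400:]=B
cv2.imwrite("pics/fin.png",C[...,::-1])
E
```

```text
[449.13063593 284.48061846 214.12942292]
heels_large [(array([454., 273.,  31.]), 0.65)]
wax_tin [(array([451., 360.,  29.]), 0.88), (array([ 725., -128.,   28.]), 0.8)]
awl [(array([564., 299.,  51.]), 0.8)]
heels_small [(array([ 470., -330.,   22.]), 0.63), (array([573., 322.,  23.]), 0.55)]
cement_jar [(array([ 469., -241.,   51.]), 0.65)]
```

View pics/fin.png

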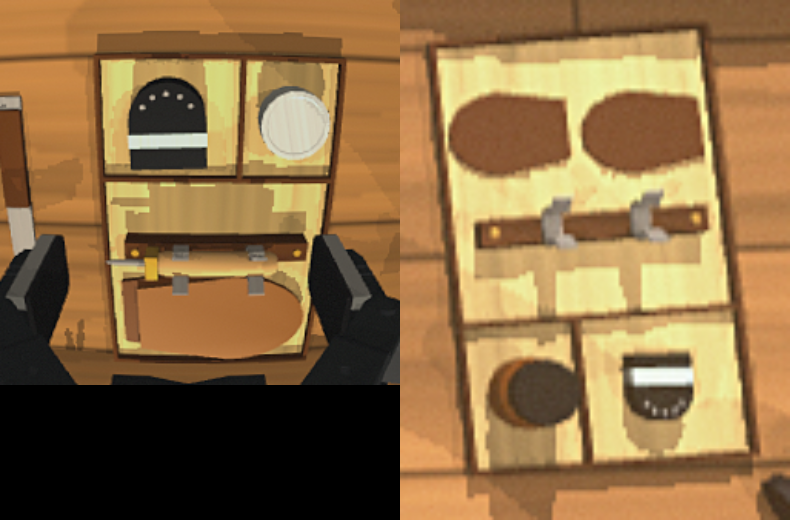

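The final picture shows the large heels, the tin and the awl (in both clips) in the men's tray. The small heels and the jar, upright, are in the child's tray.

```bash
python3 -c "
from plant import hand_in; print(hand_in())"
```

```text
the job is handed in; nothing more can be done
None
```

Both shoe-repair kits are made up and the job is handed in at about 31 s of the 128 s allowed. The last pictures show every item in its place, but the hand-in call returned no verdict.

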